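# Find the heavy side of the microtome handwheel

## Task

Pull the red transit stop straight up out of the microtome's roof and leave it in the white tray. Then grip the handwheel's handle and turn the wheel with it, over the top where the stop was, to feel which side of the wheel is heavy, and finish with the handle still gripped and the wheel held still with its heavy side at the bottom. Leave everything else on the bench where it stands.

Things in the scene. Friction and masses are not known exactly. Their poses are not given: they have to be found in the camera images.
- microtome: Cream-and-blue rotary microtome, bolted down, 320 x 280 mm foot, roof 190 mm above the bench; origin: centre of its underside on the bench. Its x axis points away from the operator, z up; the handwheel is on its -y side (wall at y = -140 mm).
- axle (a point): On the handwheel's axis (along the microtome's y) at the wheel's outer face: 0, -173, 135 mm in the microtome's frame, same axes. The wheel is a sealed pale disc, 124 mm across, 22 mm thick, with a dead weight hidden in one side: it pulls with 0.1 N m when level with the axle. Bearing friction, about 0.15 N m either way, is greater, so the wheel stays where it is left.
- handwheel (a joint): Turn of the wheel, rad: 0 with the handle straight above the axle, growing as the handle at the top moves to the microtome's +x; endless, counts on past a full turn. Where the heavy side sits differs each time, is unmarked and not told by this value: feel it by the effort of turning (light where the weight goes down, stiff where it goes up).
- weight (a joint): Radial give of the hidden weight on its stiff spring inside the wheel, m: +0.000025 when the weight hangs straight down, 0 when level with the axle, -0.000025 when straight up. Far smaller than the reading error, so of no use as a reading: find the weight by feel.
- handle_grip (a point): Middle of the handle: black round bar 22 mm across, 52 mm long, parallel to the axle, free to spin on its pin, 50 mm off the axle; this point is 60 mm out (-y) from the wheel's face, the bar begins 32 mm out. Can be pinched from above at any angle of the wheel.
- stop_tab (a point): Grip tab of the loose red stop (60 g): 36 mm along x, 14 along y, 34 tall; point near its middle, 28 mm above the bridge's underside. Plugged in, it has the microtome's axes and stands at 0, -130, 254 mm in its frame. Below: a 30 mm blade in the socket, held by sprung detents that let go at 8 to 15 N of upward pull. Raise it 60 mm to clear everything.
- stop: The whole red transit stop; origin under its bridge (44 x 108 x 8 mm), over the blade, 10 mm in +y and 28 mm below the tab point. The bridge reaches out (-y) over the wheel to a tongue, 49 mm deep, 76 mm from the tab, that keeps the handle from passing the top.
- socket (a point): Mouth of the steel socket block on the microtome's roof, 226 mm above the bench; hole 27 x 15 mm.
- tray: White open tray fixed to the bench, outside 200 x 200 x 30 mm, wall and floor 5 mm; origin: centre of its underside.
- handle: The black handle sleeve; origin on its axis at the end nearer the wheel (28 mm from its middle); it spins freely, so its turn means nothing.
- stain_mid (a point): amber stain bottle, 48 mm across, 100 mm tall; point half-way up; stays where it is.
- slidebox_mid (a point): blue slide box, 100 x 85 x 32 mm; its centre; stays where it is.
- eyecap_mid (a point): cream plastic ring (dust-cap), 60 mm across, 18 mm tall; its centre; stays where it is.
- mouse_mid (a point): black computer mouse on its mat, 100 x 58 x 22 mm; its centre; stays where it is.
- jar_mid (a point): glass specimen jar with white cap, 60 mm across, 70 mm tall; point half-way up; stays where it is.
Not all that is in view belongs to the job. Of the things like the stop, leave any that is turquoise or yellow; of the rest the larger one is meant.

How it is judged (in metres and radians):
On the way, in this order (a step that is already met when the one before it is completed fails the run):
1. the red stop is out of the socket, in the tray and let go (x of stop_tab in the frame of tray between -0.105 and 0.105 m and y of stop_tab in the frame of tray between -0.105 and 0.105 m and height (world z) of stop_tab below 0.11 m and contact force between stop and tray above 0.1 N and contact force between stop and the fingers below 0.05 N), for 0.2 s.
2. the gripped handle is carried over the top of the wheel, where the stop sat (contact force between handle and the fingers above 1 N and z of handle_grip in the frame of axle above 0.047 m), for 0.05 s.
At the end, for the whole second after the job is handed in: The stop lies in the tray, released; the fingers grip the handle (over 1.5 N); the wheel is at rest with its heavy side within 0.35 rad (20 degrees) of straight down (all of step 1 and value of joint weight above 2.35e-05 m and contact force between handle and the fingers above 1.5 N and velocity of joint handwheel between -0.1 and 0.1 rad/s); the arm keeps its last pose, push and grip.
It fails at once if another thing on the bench is shifted by more than 25 mm (distance of any of stain_mid, slidebox_mid, eyecap_mid, mouse_mid, jar_mid from where it was at the start of the episode above 0.025 m).
It also fails if it takes over 69 s, if anything falls off the work surface, if the arm or the gripper's body presses on something with over 40 N, if the wrist force passes 120 N, or if a joint passes its speed limit or range.

## Robot

A 6-joint arm with a two-finger parallel gripper is mounted at the origin on the work surface. World frame = base frame: x ahead of the robot, y to its left, z up, the work surface at z = 0. Lengths are in m, angles in degrees, forces in N, time in s.
With the tool pointing down it reaches from about 0.4 to 0.825 m from the base axis. Payload 7 kg.
Tool frame: the origin (TCP) lies midway between the tips of the shut fingers; the grasp point (between the pads) lies 19 mm behind it (ctrl.grip_point_offset is the distance from the TCP to the grasp point, in m); x points along the fingers, y is the direction in which the jaws open and shut, and the axes are right-handed (so a half turn about x gives the same grasp; the last joint's range is limited). The gripper opens to 88 mm and grips with 3 to 60 N. Pads are 19 mm wide; open, the fingers measure 130 mm over their backs; the gripper's body (78 mm by 193 mm) begins 47 mm behind the grasp point.
Start: joints at [-53.566, 20.546, 0.682, 0, -70.136, -16.507], TCP at [0.23, -0.635, 0.227] pointing down, gripper open.
Joint ranges: [-176.03, 176.03], [-82.01, 121.73], [-58.28, 71.71], [-173.87, 95.51], [-174.79, -0.11], [-173.66, 173.66]. Speed limits (degrees/s): [136.94, 136.94, 172.46, 180, 180, 180].

## Interface

Orientations are given as [roll, pitch, yaw] about the fixed x, y, z axes, in that order (R = Rz(yaw) Ry(pitch) Rx(roll)).
In Python, from plant import ctrl gives the robot as it stands.
- The arm moves only by the tool drive_tool, never from a script. Its argument "plan" is a list of rows, each a list of 3 entries, a list of its own where there are three numbers: the shift along the tool's x, y, z in m, then the turn, a rotation vector about the tool's x, y, z in degrees, then the opening, from 0 (shut) to 1 (fully open). In form: [[[dx, dy, dz], [wx, wy, wz], grip], ...]. A call has 1 to 20 rows; each row is the pose to reach, as a shift and turn from the pose measured when the call began, along the tool's axes at that moment; what a row does not reach only later rows make up. A row lasts 1/12 s, in which the tool goes at most 41.7 mm and 7.16 degrees, less where a joint would pass 70% of its speed; a pose out of reach is approached as far as the arm can. A call with a gripper value outside its range is refused whole. The fingers move at their own pace and stop on an object; the grip force is fixed at half the most. Time passes only in rows, so rows that repeat a pose let the fingers close. It gives the time, the measured TCP pose, the force and the opening at its end, in the units of the state.
- ctrl.get_obs(): the state, without advancing time (a new reading comes with each control period).
- ctrl.snapshot(name): name is "side" or "top"; returns the picture (384x512x3 uint8, blue, green, red); there is no depth.
- ctrl.get_calibration(name): a dict with "fx", "fy", "cx", "cy" (pixels), "R" (3x3) and "t" (3): a world point X has camera coordinates R X + t. Camera axes: x right, y down, z forward; pixel columns grow to the right and rows downward; lengths in m; the calibration is good to about 2 mm. A picture is of the moment at which its call begins. get_calibration takes no time and is no camera call.
- ctrl.close_job(): hands the job in, once; it reports no verdict.
Trained networks look in the newest picture that a camera, given by its name, has taken for a name from the list of things; names that differ only in an ending like _2 or _b are one class to them, and where a whole thing is asked for, a point or a joint stands for the part that bears it (a point fixed in the world has none). Each returns a list of dicts, best first, with "confidence" (0 to 1); they miss things now and then, are a little off and sometimes report something else, mostly with a low value. They report only what shows in the picture. A call takes as long as a camera call. They do not tell look-alikes from the thing itself.
- ctrl.cut_out(camera, name): "pixels" (384x512 bool, what is visible of it) and "pixel" ([column, row] in pixels, amid what is visible of it).
- ctrl.landmark_of(camera, name): "pixel" ([column, row] in pixels: a listed point, or the origin of a listed thing).
The state is a dict: "clock": time; "joint_pos": joint angles; "qvel": joint speeds; "tau": joint torques, N m; "tool_pos": TCP position; "orientation": TCP orientation; "force": force on the tool from outside, world axes, zero at the start; "moment": the same for the moment, N m; "opening": finger opening in m.
Only numpy, scipy, OpenCV 4.12 (cv2) and the standard library are available. Lean on these libraries where they do the work, as an engineer would, in place of code of your own. Each camera call takes 0.05 s, during which the arm holds its last target. There are 200 camera calls.

## Working session

There is one attempt and no reset: what is moved stays moved. The work goes in short steps, Python scripts to look and compute and a tool call to move; the robot and the scene stay as the last step left them, time stands still between calls to the robot, and variables do not carry over. Pictures are saved under pics/ and viewed, about 8 in all and at most 12, crops included, and the job is handed in when it is done.

Besides the shell and the picture viewer there is one more tool, called after ">>>" as a command line: name --argument value ..., lists and objects as JSON in quotes. drive_tool: Moves the arm, as the interface text tells. Its arguments: {"type":"object","properties":{"plan":{"type":"array","items":{"type":"array"}}},"required":["plan"]}

```bash
mkdir -p pics; cat > h.py <<'E'
import numpy as np, cv2
from plant import ctrl
from scipy.spatial.transform import Rotation as Ro
def snap(n,f): im=ctrl.snapshot(n); cv2.imwrite('pics/'+f,im); return im
def P(n,X):
    c=ctrl.get_calibration(n); x=np.array(c['R'])@np.array(X,float)+np.array(c['t']); return np.array([c['fx']*x[0]/x[2]+c['cx'],c['fy']*x[1]/x[2]+c['cy']])
def ray(n,p):
    c=ctrl.get_calibration(n);R=np.array(c['R']);t=np.array(c['t']);d=R.T@np.array([(p[0]-c['cx'])/c['fx'],(p[1]-c['cy'])/c['fy'],1]);return -R.T@t,d/np.linalg.norm(d)
def atz(n,p,z): o,d=ray(n,p); return o+d*(z-o[2])/d[2]
def tri(p1,p2,a='side',b='top'):
    o1,d1=ray(a,p1);o2,d2=ray(b,p2);A=np.stack([d1,-d2],1);s=np.linalg.lstsq(A,o2-o1,rcond=None)[0];q1=o1+d1*s[0];q2=o2+d2*s[1];return (q1+q2)/2,np.linalg.norm(q1-q2)
E
python3 - <<'E'
from h import *
a=snap('side','s0.png');b=snap('top','t0.png')
cv2.imwrite('pics/st0.png',np.vstack([a,b])[:, :] if 0 else cv2.resize(np.hstack([a,b]),(800,300)))
for n in ['microtome','axle','handle_grip','stop_tab','stop','socket','tray','handle','stain_mid','slidebox_mid','eyecap_mid','mouse_mid','jar_mid']:
  for c in ['side','top']:
    print(n,c,[(np.round(d['pixel'],1).tolist(),round(d['confidence'],2)) for d in ctrl.landmark_of(c,n)[:3]])
for c in ['side','top']: print(c,ray(c,[256,192]))
print({k:np.round(v,3).tolist() for k,v in ctrl.get_obs().items()},ctrl.grip_point_offset)
E
```

```text
microtome side [([159.7, 283.5], 0.98), ([318.2, 148.0], 0.69), ([286.1, 239.2], 0.24)]
microtome top []
axle side [([205.5, 218.9], 0.61)]
axle top []
handle_grip side [([229.9, 209.4], 0.9)]
handle_grip top [([229.5, 187.9], 0.87)]
stop_tab side [([277.2, 313.7], 0.83), ([189.9, 191.1], 0.62), ([293.9, 196.6], 0.62)]
stop_tab top [([123.9, 264.6], 0.84), ([195.8, 161.4], 0.72), ([195.3, 264.7], 0.45)]
stop side [([181.9, 200.5], 0.74), ([271.0, 321.6], 0.64), ([248.4, 232.1], 0.55)]
stop top [([190.2, 163.3], 0.95), ([123.9, 250.6], 0.6), ([188.2, 262.6], 0.55)]
socket side [([183.1, 203.6], 0.83), ([241.9, 156.8], 0.62), ([210.0, 178.8], 0.61)]
socket top []
tray side [([292.4, 197.5], 0.73), ([185.7, 199.8], 0.65)]
tray top [([311.8, 211.3], 0.72), ([384.7, 197.4], 0.39), ([192.7, 164.5], 0.3)]
handle side [([222.7, 217.2], 0.53)]
handle top []
stain_mid side [([342.6, 153.5], 0.47), ([183.3, 200.2], 0.47)]
stain_mid top [([386.3, 224.3], 0.61), ([227.5, 186.3], 0.24)]
slidebox_mid side [([243.9, 156.3], 0.77)]
slidebox_mid top [([327.0, 142.5], 0.65)]
eyecap_mid side [([288.1, 241.9], 0.73)]
eyecap_mid top [([258.2, 230.5], 0.59)]
mouse_mid side [([213.9, 176.7], 0.9), ([181.8, 202.3], 0.31)]
mouse_mid top [([286.9, 140.6], 0.72)]
jar_mid side [([317.1, 146.1], 0.65)]
jar_mid top [([382.4, 192.4], 0.62), ([313.2, 210.1], 0.39)]
side (array([-0.0230726 ,  0.70314633,  0.97252301]), array([ 0.41277552, -0.61580222, -0.67112144]))
top (array([ 0.23748299, -0.06200419,  1.30912705]), array([ 0.21680548,  0.01725728, -0.97606228]))
{'clock': 1.4, 'joint_pos': [-53.567, 20.545, 0.681, -0.0, -70.136, -16.508], 'qvel': [0.039, 0.051, -0.101, 0.124, 0.086, -0.083], 'tau': [-0.003, -58.239, 29.329, 7.002, 0.012, -0.0], 'tool_pos': [0.23, -0.635, 0.227], 'orientation': [-59.867, 89.999, -39.942], 'force': [-0.835, 0.126, 0.543], 'moment': [0.017, -0.008, -0.054], 'opening': 0.088} 0.0188
```

View pics/s0.png

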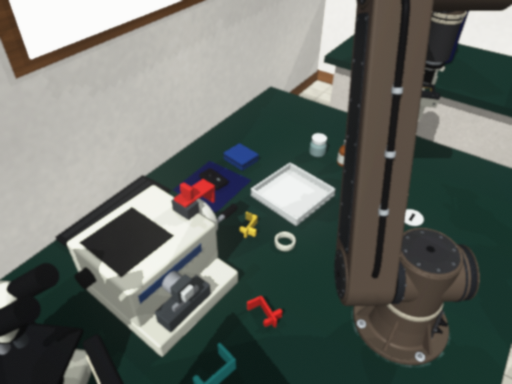

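View pics/t0.png

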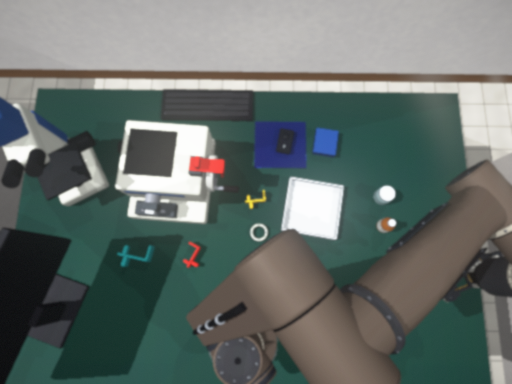

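The side view shows the microtome with the red stop on its roof at about (190,190), and a small red decoy at (265,310). In the top view the stop is at (207,165), the wheel and handle at about (229,188), and the tray at (313,208).

```bash
python3 - <<'E'
from h import *
a=cv2.imread('pics/s0.png');b=cv2.imread('pics/t0.png')
A=cv2.resize(a[150:270,130:290],(800,600),interpolation=cv2.INTER_CUBIC);B=cv2.resize(b[110:240,110:270],(800,650),interpolation=cv2.INTER_CUBIC)
cv2.imwrite('pics/c1.png',np.hstack([cv2.resize(A,(400,300)),cv2.resize(B,(400,325))[:300]]));cv2.imwrite('pics/cA.png',A);cv2.imwrite('pics/cB.png',B[:600])
def red(im):
    h=cv2.cvtColor(im,cv2.COLOR_BGR2HSV); return (((h[...,0]<8)|(h[...,0]>172))&(h[...,1]>150)&(h[...,2]>80)).astype(np.uint8)
for c,im in(('side',a),('top',b)):
    n,l,s,ce=cv2.connectedComponentsWithStats(red(im))
    for i in range(1,n):
        if s[i,4]>30:
            print(c,s[i].tolist(),ce[i])
for (x,y) in [([189.9,191.1],[195.8,161.4])]: print('tab',tri(x,y))
print('stop',tri([181.9,200.5],[190.2,163.3]));print('grip',tri([229.9,209.4],[229.5,187.9]))
print('tray',tri([292.4,197.5],[311.8,211.3]),atz('top',[313,208],0.01),atz('side',[292.4,195],.01))
print('cap',tri([288.1,241.9],[258.2,230.5]),'box',tri([243.9,156.3],[327,142.5]),'mouse',tri([213.9,176.7],[286.9,140.6]),'jar',tri([317.1,146.1],[382.4,192.4]))
E
```

```text
side [175, 178, 40, 29, 696] [195.31609195 192.05172414]
side [247, 296, 36, 31, 472] [265.29237288 310.46186441]
top [190, 157, 35, 17, 425] [207.45647059 164.94117647]
top [184, 243, 16, 24, 141] [192.64539007 256.85815603]
tab (array([0.5607391 , 0.14144855, 0.2571302 ]), np.float64(0.012001245579932636))
stop (array([0.56413972, 0.16445705, 0.23836092]), np.float64(0.0036605073493761807))
grip (array([0.506276  , 0.04679764, 0.14624487]), np.float64(0.005901494861781325))
tray (array([ 0.4614034 , -0.24898015, -0.01056259]), np.float64(0.007015440388381746)) [ 0.4671485 -0.2520142  0.01     ] [ 0.46096603 -0.23874447  0.01      ]
cap (array([ 0.37356027, -0.05191117,  0.00852981]), np.float64(0.01694103218520406)) box (array([ 0.7199609 , -0.31257454,  0.01374761]), np.float64(0.008407752925006649)) mouse (array([ 0.73040853, -0.15564786,  0.01488045]), np.float64(0.0013434357325031606)) jar (array([ 0.5209291 , -0.50958186,  0.02815224]), np.float64(0.008884783603316725))
```

View pics/cA.png

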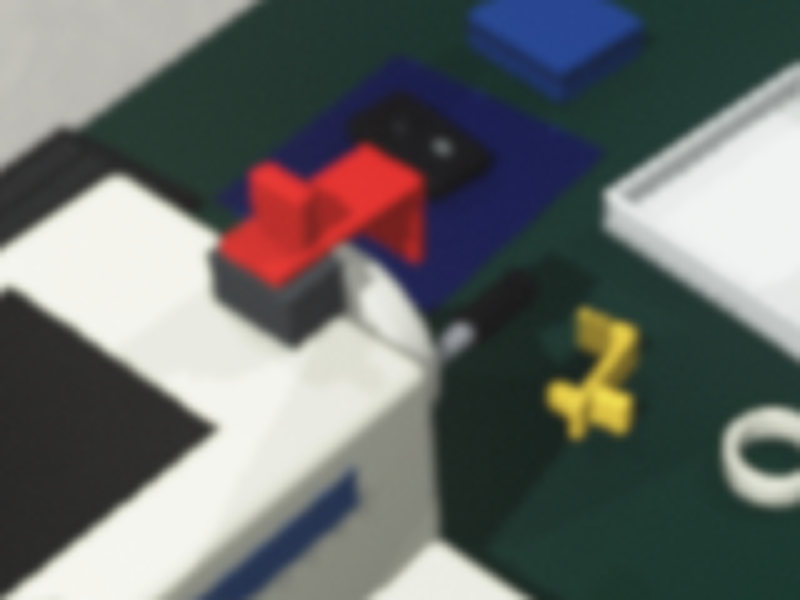

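View pics/cB.png

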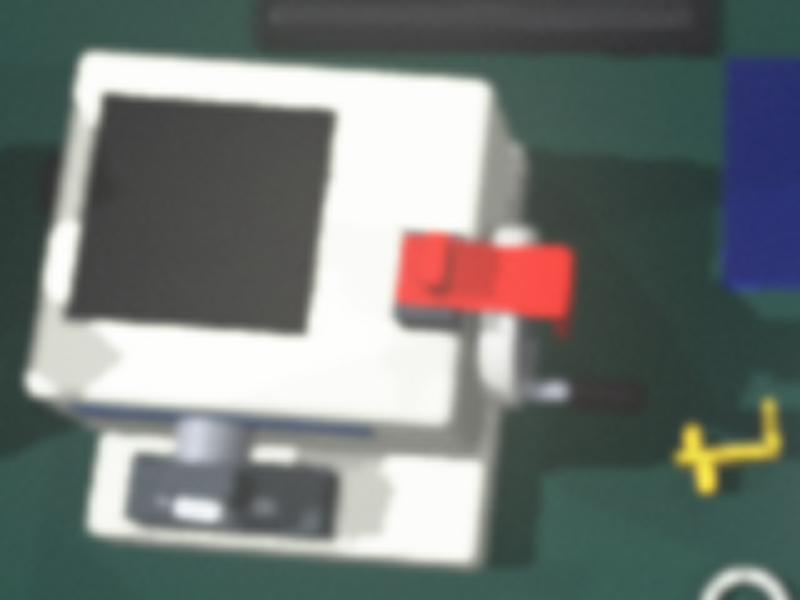

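```bash
cat > fit.py <<'E'
from h import *
from scipy.optimize import least_squares
T=lambda u:np.array(u)/5+110-.4
S=lambda u:np.array(u)/5+np.array([130,150])-.4
# (cam,pixel,x,y-from-inner-end,z)
obs=[('top',T([405,233]),.022,0,.234),('top',T([575,247]),.022,-.108,.234),('top',T([570,318]),-.022,-.108,.234),('top',T([397,303]),-.022,0,.234),
('side',S([220,240]),.022,0,.234),('side',S([278,285]),-.022,0,.234),('side',S([368,145]),.022,-.108,.234),('side',S([425,183]),-.022,-.108,.234)]
pts=[('side',[189.9,191.1],0,-.130,.254),('top',[195.8,161.4],0,-.130,.254),('side',[181.9,200.5],0,-.12,.226),('top',[190.2,163.3],0,-.12,.226)]
def W(p,x,y,z):
    c,s=np.cos(p[2]),np.sin(p[2]); return [p[0]+c*x-s*y,p[1]+s*x+c*y,z]
def res(p):
    r=[P(c,W(p,x,p[3]+y,z))-q for c,q,x,y,z in obs]+[(P(c,W(p,x,y,z))-np.array(q))*.7 for c,q,x,y,z in pts]
    return np.concatenate(r)
if __name__=='__main__':
    f=least_squares(res,[.56,.27,-.07,-.1]);p=f.x;print(np.round(p,4),np.degrees(p[2]),np.round(f.fun.reshape(-1,2),1).tolist())
    print('tab',W(p,0,-.13,.254),'axle',W(p,0,-.173,.135))
    # handle angle
    g=[('side',[229.9,209.4]),('top',[229.5,187.9])]
    def hr(a): return np.concatenate([P(c,W(p,.05*np.sin(a[0]),-.233,.135+.05*np.cos(a[0])))-q for c,q in g])
    for a0 in(-1.5,1,3): h=least_squares(hr,[a0]);print('th',h.x,h.cost,h.fun)
    # tray outline at z=.03
    b=cv2.imread('pics/t0.png')
    m=ctrl.cut_out('top','tray')
    for d in m[:2]:
        c,_=cv2.findContours(d['pixels'].astype(np.uint8),0,1); c=max(c,key=cv2.contourArea)
        w=np.array([atz('top',q[0],.03)[:2] for q in c],np.float32)*1000; print(d['confidence'],cv2.minAreaRect(w))
    for n in['stain_mid','eyecap_mid']: print(n,[np.round(atz('top',d['pixel'],.05 if n[0]=='s' else .009),3) for d in ctrl.landmark_of('top',n)[:1]])
    print(Ro.from_euler('xyz',ctrl.get_obs()['orientation'],degrees=True).as_matrix().round(3))
E
python3 fit.py
```

```text
[ 0.5768  0.2752 -0.0888 -0.1066] -5.090182503866312 [[-0.3, 0.5], [-0.5, 0.9], [-1.2, -0.0], [-0.6, -0.3], [-0.3, 0.5], [0.0, -0.6], [0.3, -1.2], [0.7, -1.8], [-3.2, 0.2], [-0.2, 0.5], [1.1, 0.7], [2.7, 0.8]]
tab [np.float64(0.5652221619680132), np.float64(0.1456814352060002), 0.254] axle [np.float64(0.561407046037778), np.float64(0.10285101505350971), 0.135]
th [-1.37314995] 1.2179407681684868 [-1.41851958  0.0308127   0.20245883  0.61785496]
th [-1.37314993] 1.217940768168599 [-1.41851964  0.03081242  0.20245881  0.61785484]
th [4.91003539] 1.2179407681687866 [-1.41851968  0.03081222  0.2024588   0.61785475]
0.86 ((465.3779602050781, -245.0953826904297), (201.6201934814453, 207.70668029785156), 80.7103271484375)
0.4 ((719.1295166015625, -298.7979736328125), (84.62175750732422, 109.01371002197266), 79.5649642944336)
stain_mid [array([ 0.403, -0.507,  0.05 ])]
eyecap_mid [array([ 0.382, -0.049,  0.009])]
[[ 0.    -0.341  0.94 ]
 [-0.     0.94   0.341]
 [-1.    -0.     0.   ]]
```

>>> drive_tool --plan '[[[-0.133,0.62,0.581],[25.1,0,0],1],[[-0.133,0.62,0.581],[25.1,0,0],1],[[-0.133,0.62,0.581],[25.1,0,0],1],[[-0.133,0.62,0.581],[25.1,0,0],1],[[-0.133,0.62,0.581],[25.1,0,0],1],[[-0.133,0.62,0.581],[25.1,0,0],1],[[-0.133,0.62,0.581],[25.1,0,0],1],[[-0.133,0.62,0.581],[25.1,0,0],1],[[-0.133,0.62,0.581],[25.1,0,0],1],[[-0.133,0.62,0.581],[25.1,0,0],1],[[-0.133,0.62,0.581],[25.1,0,0],1],[[-0.133,0.62,0.581],[25.1,0,0],1],[[-0.133,0.62,0.581],[25.1,0,0],1],[[-0.133,0.62,0.581],[25.1,0,0],1],[[-0.133,0.62,0.581],[25.1,0,0],1],[[-0.133,0.62,0.581],[25.1,0,0],1],[[-0.133,0.62,0.581],[25.1,0,0],1],[[-0.133,0.62,0.581],[25.1,0,0],1],[[-0.133,0.62,0.581],[25.1,0,0],1],[[-0.133,0.62,0.581],[25.1,0,0],1]]'

```text
clock: 3.22
tool_pos: [0.5538, 0.1218, 0.3558]
orientation: [30.8, 90.0, 25.6]
force: [0.8, -0.8, 0.4]
opening: 0.0877
```

```bash
cat > go.py <<'E'
import sys
from h import *
def go(X,yaw):
    o=ctrl.get_obs();R=Ro.from_euler('xyz',o['orientation'],degrees=True)
    a=np.radians(yaw);z=np.array([np.cos(a),np.sin(a),0]);x=np.array([0,0,-1.]);T=Ro.from_matrix(np.stack([x,np.cross(z,x),z],1))
    print('shift',np.round(R.inv().apply(np.array(X)-o['tool_pos']),4).tolist(),'turn',np.round((R.inv()*T).as_rotvec(degrees=True),2).tolist(),'j',np.round(o['joint_pos'],0).tolist(),'F',np.round(o['force'],1),'M',np.round(o['moment'],2),'p',np.round(o['tool_pos'],4),'op',round(float(o['opening']),4),'t',o['clock'])
if __name__=='__main__':
    v=[float(s) for s in sys.argv[1:]];go(v[:3],v[3])
E
python3 go.py .565 .1455 .239 -5.1
python3 - <<'E'
from h import *
a=snap('side','s1.png');b=snap('top','t1.png')
A=cv2.resize(a[110:260,120:270],(400,400),interpolation=2);B=cv2.resize(b[90:240,120:270],(400,400),interpolation=2)
cv2.imwrite('pics/c2.png',np.hstack([A,B]))
E
```

```text
shift [0.1168, 0.0245, 0.0089] turn [-0.05, 0.04, -0.03] j [32.0, 7.0, -1.0, 0.0, -82.0, -127.0] F [ 0.8 -0.8  0.4] M [-0.16 -0.17  0.01] p [0.5538 0.1218 0.3558] op 0.0877 t 3.2167
```

View pics/c2.png

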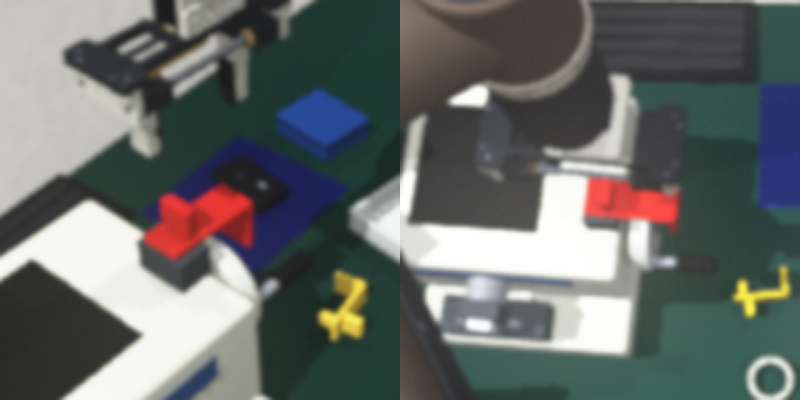

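The gripper hovers above and beside the stop, with a clear path down to the tab. I'll shift sideways, then descend and close.

>>> drive_tool --plan '[[[0,0.0245,0.009],[0,0,0],1],[[0.03,0.0245,0.009],[0,0,0],1],[[0.06,0.0245,0.009],[0,0,0],1],[[0.09,0.0245,0.009],[0,0,0],1],[[0.11,0.0245,0.009],[0,0,0],1],[[0.116,0.0245,0.009],[0,0,0],1],[[0.116,0.0245,0.009],[0,0,0],1],[[0.116,0.0245,0.009],[0,0,0],0.5],[[0.116,0.0245,0.009],[0,0,0],0.3],[[0.116,0.0245,0.009],[0,0,0],0.3],[[0.116,0.0245,0.009],[0,0,0],0.3]]'

```text
clock: 4.23
tool_pos: [0.567, 0.1482, 0.2399]
orientation: [36.4, 89.9, 31.4]
force: [-0.3, 0.9, 0.0]
opening: 0.0664
```

```bash
python3 go.py .565 .1455 .239 -5.1
python3 - <<'E'
from h import *
a=snap('side','s2.png');b=snap('top','t2.png')
A=cv2.resize(a[130:230,140:240],(400,400),interpolation=2);B=cv2.resize(b[110:210,140:240],(400,400),interpolation=2)
cv2.imwrite('pics/c3.png',np.hstack([A,B]))
E
```

```text
shift [0.0009, -0.0029, -0.0018] turn [0.13, 0.1, -0.08] j [34.0, 12.0, -10.0, 0.0, -68.0, -129.0] F [-0.3  0.9  0. ] M [-0.02  0.04  0.01] p [0.567  0.1482 0.2399] op 0.0664 t 4.2333
```

View pics/c3.png

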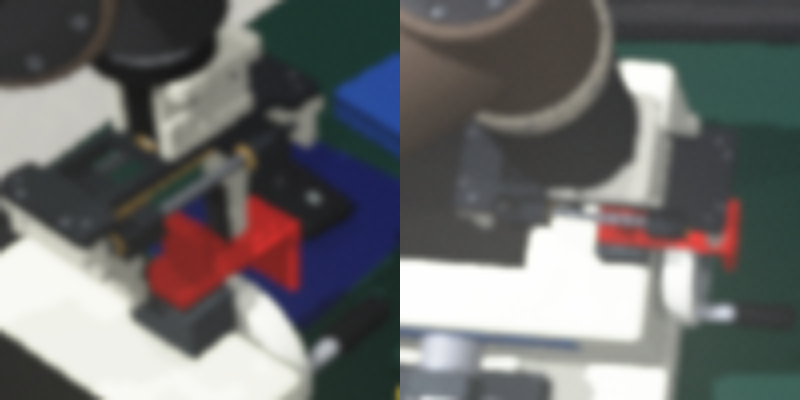

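The fingers straddle the tab, so I'll close.

>>> drive_tool --plan '[[[0,-0.003,-0.002],[0,0,0],0.2],[[0,-0.003,-0.002],[0,0,0],0.2],[[0,-0.003,-0.002],[0,0,0],0.0],[[0,-0.003,-0.002],[0,0,0],0.0],[[0,-0.003,-0.002],[0,0,0],0.0],[[0,-0.003,-0.002],[0,0,0],0.0],[[0,-0.003,-0.002],[0,0,0],0.0],[[0,-0.003,-0.002],[0,0,0],0.0]]'

```text
clock: 5.0
tool_pos: [0.5644, 0.1441, 0.2394]
orientation: [-62.6, 89.9, -67.6]
force: [0.9, -5.3, 1.4]
opening: 0.0141
```

Gripped at 14.1 mm, the tab's width. Now lift straight up.

>>> drive_tool --plan '[[[-0.004,0,0],[0,0,0],0],[[-0.01,0,0],[0,0,0],0],[[-0.02,0,0],[0,0,0],0],[[-0.035,0,0],[0,0,0],0],[[-0.055,0,0],[0,0,0],0],[[-0.075,0,0],[0,0,0],0],[[-0.095,0,0],[0,0,0],0],[[-0.095,0,0],[0,0,0],0]]'

```text
clock: 5.67
tool_pos: [0.5662, 0.1449, 0.3409]
orientation: [16.5, 89.5, 11.6]
force: [0.5, -0.8, 0.0]
opening: 0.0138
```

```bash
python3 go.py .465 -.21 .33 -5.1
```

```text
shift [0.0094, -0.3623, -0.0704] turn [0.16, 0.49, -0.15] j [34.0, 9.0, -1.0, 0.0, -80.0, -129.0] F [ 0.5 -0.8  0. ] M [ 0.02 -0.11 -0.03] p [0.5662 0.1449 0.3409] op 0.0138 t 5.6667
```

>>> drive_tool --plan '[[[0.0,-0.03,-0.006],[0,0.5,0],0],[[0.0,-0.07,-0.013],[0,0.5,0],0],[[0.0,-0.11,-0.021],[0,0.5,0],0],[[0.0,-0.15,-0.028],[0,0.5,0],0],[[0.0,-0.19,-0.036],[0,0.5,0],0],[[0.0,-0.23,-0.044],[0,0.5,0],0],[[0.0,-0.27,-0.051],[0,0.5,0],0],[[0.0,-0.31,-0.059],[0,0.5,0],0],[[0.02,-0.34,-0.065],[0,0.5,0],0],[[0.05,-0.36,-0.069],[0,0.5,0],0],[[0.08,-0.369,-0.07],[0,0.5,0],0],[[0.11,-0.369,-0.07],[0,0.5,0],0],[[0.14,-0.369,-0.07],[0,0.5,0],0],[[0.17,-0.369,-0.07],[0,0.5,0],0],[[0.2,-0.369,-0.07],[0,0.5,0],0],[[0.22,-0.369,-0.07],[0,0.5,0],0],[[0.24,-0.369,-0.07],[0,0.5,0],0],[[0.25,-0.369,-0.07],[0,0.5,0],0],[[0.25,-0.369,-0.07],[0,0.5,0],0]]'

```text
clock: 7.25
tool_pos: [0.4664, -0.216, 0.0883]
orientation: [134.7, 89.8, 129.7]
force: [-0.5, -1.4, 0.2]
opening: 0.0137
```

```bash
python3 go.py .465 -.217 .071 -5.1
python3 - <<'E'
from h import *
a=snap('side','s3.png');b=snap('top','t3.png')
A=cv2.resize(a[130:250,230:350],(400,400),interpolation=2);B=cv2.resize(b[130:260,250:380],(400,400),interpolation=2)
cv2.imwrite('pics/c4.png',np.hstack([A,B]))
E
```

```text
shift [0.0173, -0.0011, -0.0012] turn [0.17, -0.15, -0.15] j [-3.0, 13.0, -30.0, -0.0, -47.0, -92.0] F [-0.5 -1.4  0.2] M [ 0.05  0.01 -0.02] p [ 0.4664 -0.216   0.0883] op 0.0137 t 7.25
```

View pics/c4.png

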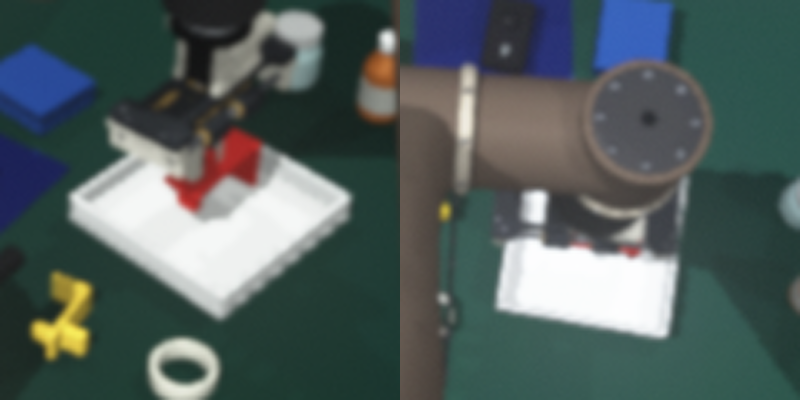

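The stop is held above the tray with its blade and tongue pointing down. I'll lower it, release it, and back off upward.

>>> drive_tool --plan '[[[0.01,0,0],[0,0,0],0],[[0.018,0,0],[0,0,0],0],[[0.02,0,0],[0,0,0],0],[[0.02,0,0],[0,0,0],0],[[0.02,0,0],[0,0,0],0.3],[[0.02,0,0],[0,0,0],0.5],[[0.02,0,0],[0,0,0],0.7],[[0.02,0,0],[0,0,0],0.7],[[0.02,0,0],[0,0,0],0.7],[[0.02,0,0],[0,0,0],0.7],[[0.0,0,0],[0,0,0],0.7],[[-0.03,0,0],[0,0,0],0.7],[[-0.07,0,0],[0,0,0],0.7],[[-0.11,0,0],[0,0,0],0.7],[[-0.15,0,0],[0,0,0],0.7],[[-0.18,0,0],[0,0,0],0.7]]'

```text
clock: 8.68
tool_pos: [0.468, -0.2171, 0.2744]
orientation: [19.1, 89.7, 14.2]
force: [1.0, -0.2, -0.7]
opening: 0.0613
```

```bash
python3 - <<'E'
from h import *
from fit import W
p=[.5768,.2752,-.0888]
a=snap('side','s4.png');b=snap('top','t4.png')
A=cv2.resize(a[150:250,200:350],(600,400),interpolation=2)
cv2.imwrite('pics/c5.png',A)
for n in ['stop_tab','stop','handle_grip','tray']:
  for c in ['side','top']: print(n,c,[(np.round(d['pixel'],1).tolist(),round(d['confidence'],2)) for d in ctrl.landmark_of(c,n)[:4]])
for th in(-1.37,): print('handle',W(p,.05*np.sin(th),-.233,.135+.05*np.cos(th)))
E
python3 go.py .534 .037 .3 84.9;python3 go.py .534 .037 .3 -95.1
```

```text
stop_tab side [([284.5, 190.3], 0.7), ([276.9, 311.9], 0.61), ([250.7, 232.5], 0.52)]
stop_tab top [([302.6, 203.1], 0.77), ([194.4, 265.1], 0.41)]
stop side [([280.6, 196.9], 0.95), ([271.6, 321.4], 0.85), ([246.8, 231.2], 0.77)]
stop top [([295.8, 207.3], 0.83), ([124.8, 255.0], 0.62), ([189.6, 260.9], 0.58), ([213.2, 174.8], 0.48)]
handle_grip side [([227.8, 210.0], 0.84), ([340.9, 151.8], 0.24)]
handle_grip top []
tray side [([295.0, 191.6], 0.78)]
tray top [([310.4, 208.3], 0.62), ([213.9, 176.6], 0.31)]
handle [np.float64(0.5073344266119687), np.float64(0.04746312631491356), np.float64(0.14497248604987864)]
shift [-0.0301, 0.2586, 0.0448] turn [-89.8, 0.05, -0.15] j [-3.0, 4.0, -15.0, -0.0, -71.0, -92.0] F [-0.3  0.3 -0.8] M [ 0.01 -0.04 -0.06] p [ 0.4673 -0.2167  0.2694] op 0.0614 t 9.1833
shift [-0.0301, 0.2586, 0.0448] turn [90.2, -0.15, -0.05] j [-3.0, 4.0, -15.0, -0.0, -71.0, -92.0] F [-0.3  0.3 -0.8] M [ 0.01 -0.04 -0.06] p [ 0.4673 -0.2167  0.2694] op 0.0614 t 9.1833
```

View pics/c5.png

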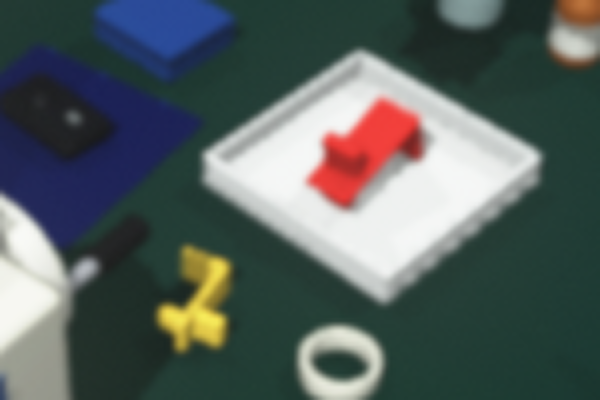

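The stop stands in the tray, released: the networks put its tab at side (284,190) and top (303,203). The handle is still at about θ = −1.37, so I'll move above it and turn the tool.

>>> drive_tool --plan '[[[0.0,0.03,0.003],[-7,0,0],0.65],[[0.0,0.06,0.005],[-14,0,0],0.65],[[0.0,0.09,0.007],[-21,0,0],0.65],[[0.0,0.12,0.009],[-28,0,0],0.65],[[0.0,0.15,0.011],[-35,0,0],0.65],[[0.0,0.18,0.013],[-42,0,0],0.65],[[0.0,0.21,0.015],[-49,0,0],0.65],[[0.0,0.24,0.017],[-56,0,0],0.65],[[0.0,0.26,0.017],[-63,0,0],0.65],[[0.0,0.266,0.017],[-70,0,0],0.65],[[0.0,0.266,0.017],[-77,0,0],0.65],[[0.01,0.266,0.017],[-84,0,0],0.65],[[0.02,0.266,0.017],[-89.8,0,0],0.65],[[0.03,0.266,0.017],[-89.8,0,0],0.65],[[0.03,0.266,0.017],[-89.8,0,0],0.65]]'

```text
clock: 10.43
tool_pos: [0.5056, 0.0467, 0.2374]
orientation: [82.5, 89.7, 167.2]
force: [0.2, 0.4, -0.5]
opening: 0.0573
```

```bash
python3 - <<'E'
from h import *
a=snap('side','s5.png');b=snap('top','t5.png')
A=cv2.resize(a[140:260,160:280],(400,400),interpolation=2);B=cv2.resize(b[120:240,170:290],(400,400),interpolation=2)
cv2.imwrite('pics/c6.png',np.hstack([A,B]))
E
python3 go.py .507 .047 .126 84.9
```

```text
shift [0.1136, -0.0005, 0.0002] turn [-0.19, 0.07, -0.13] j [27.0, 4.0, -19.0, -0.0, -67.0, -33.0] F [-0.6 -0.4  1.2] M [-0.    0.06  0.02] p [0.5067 0.0467 0.2396] op 0.057 t 10.5333
```

View pics/c6.png

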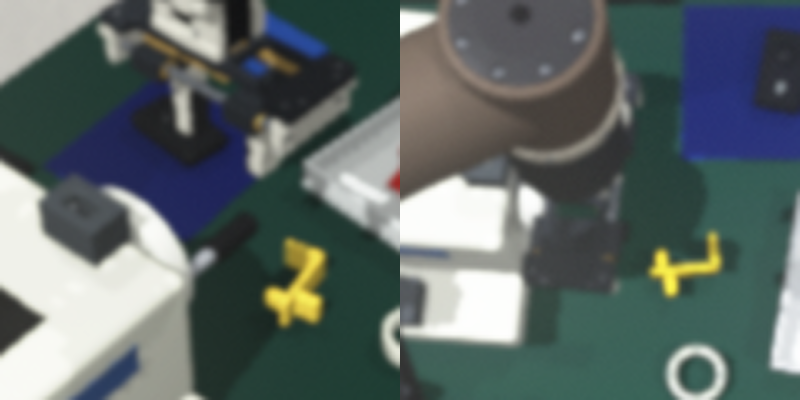

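The gripper is above the handle, and the path down is free.

>>> drive_tool --plan '[[[0.03,0,0],[0,0,0],0.65],[[0.06,0,0],[0,0,0],0.65],[[0.09,0,0],[0,0,0],0.65],[[0.108,0,0],[0,0,0],0.65],[[0.114,0,0],[0,0,0],0.65],[[0.114,0,0],[0,0,0],0.65],[[0.114,0,0],[0,0,0],0.4],[[0.114,0,0],[0,0,0],0.3],[[0.114,0,0],[0,0,0],0.2],[[0.114,0,0],[0,0,0],0.0],[[0.114,0,0],[0,0,0],0.0],[[0.114,0,0],[0,0,0],0.0],[[0.114,0,0],[0,0,0],0.0]]'

```text
clock: 11.62
tool_pos: [0.5088, 0.0469, 0.1267]
orientation: [-50.3, 89.8, 34.5]
force: [7.2, -4.4, -0.7]
opening: 0.021
```

```bash
cat > arc.py <<'E'
import sys,json
from h import *
yaw=-.0888; ax=np.array([.5614,.1029,.135]); mx=np.array([np.cos(yaw),np.sin(yaw),0]); 
def st():
    o=ctrl.get_obs(); R=Ro.from_euler('xyz',o['orientation'],degrees=True); g=np.array(o['tool_pos'])-R.as_matrix()[:,0]*ctrl.grip_point_offset
    d=g-ax; X,Z=d@mx,d[2]; th=np.arctan2(X,Z); F=np.array(o['force']); Ft=F@mx*np.cos(th)-F[2]*np.sin(th); Fr=F@mx*np.sin(th)+F[2]*np.cos(th)
    return o,th,np.hypot(X,Z),Ft,Fr,d
def main(step,rows,n=4,log=True):
    L=[]
    for k in range(n+1):
        o,th,r,Ft,Fr,d=st(); L.append((float(th),float(Ft),float(Fr),float(np.linalg.norm(o['qvel']))))
        if k<n: ctrl.snapshot('top')
    if log: open('log.txt','a').write(json.dumps([o['clock'],L])+'\n')
    print('t',round(o['clock'],2),'th %.1f r %.4f'%(np.degrees(th),r),'d',np.round(d,4),'ori',np.round(o['orientation'],1),'op',round(float(o['opening']),4))
    print('Ft',[round(l[1],2) for l in L],'Fr',[round(l[2],1) for l in L],'qv',[round(l[3],1) for l in L])
    s=np.radians(step)
    print([[round(float(-.05*(np.cos(th+s*k/rows)-np.cos(th))),4),round(float(-.05*(np.sin(th+s*k/rows)-np.sin(th))),4)] for k in range(1,rows+1)])
if __name__=='__main__': main(float(sys.argv[1]),int(sys.argv[2]),int(sys.argv[3]))
E
python3 arc.py 30 10 4
```

```text
t 11.82 th -77.5 r 0.0487 d [-0.0527 -0.056   0.0105] ori [-49.1  89.8  35.7] op 0.0211
Ft [0.94, 1.09, 2.39, 1.92, 0.94] Fr [-7.5, -7.5, -7.1, -6.1, -7.1] qv [0.2, 0.2, 0.2, 0.1, 0.1]
[[-0.0025, -0.0006], [-0.005, -0.0014], [-0.0075, -0.0023], [-0.0099, -0.0033], [-0.0123, -0.0045], [-0.0146, -0.0057], [-0.0168, -0.0071], [-0.0189, -0.0086], [-0.021, -0.0102], [-0.023, -0.012]]
```

>>> drive_tool --plan '[[[-0.0025,-0.0006,0],[0,0,0],0],[[-0.005,-0.0014,0],[0,0,0],0],[[-0.0075,-0.0023,0],[0,0,0],0],[[-0.01,-0.0033,0],[0,0,0],0],[[-0.0123,-0.0045,0],[0,0,0],0],[[-0.0146,-0.0057,0],[0,0,0],0],[[-0.0168,-0.007,0],[0,0,0],0],[[-0.019,-0.0086,0],[0,0,0],0],[[-0.021,-0.0102,0],[0,0,0],0],[[-0.023,-0.012,0],[0,0,0],0]]'

```text
clock: 12.65
tool_pos: [0.5149, 0.046, 0.1481]
orientation: [84.5, 89.5, 169.2]
force: [-23.0, 10.8, 6.8]
opening: 0.0211
```

```bash
python3 arc.py 30 10 5
```

```text
t 12.9 th -51.8 r 0.0521 d [-0.0462 -0.0569  0.0322] ori [ 83.8  89.5 168.5] op 0.0211
Ft [-9.2, -8.51, -8.64, -8.36, -7.92, -8.2] Fr [23.0, 22.2, 23.1, 22.4, 22.1, 22.3] qv [6.5, 0.7, 0.6, 0.3, 0.2, 0.2]
[[-0.002, -0.0017], [-0.0039, -0.0034], [-0.0058, -0.0053], [-0.0075, -0.0073], [-0.0091, -0.0093], [-0.0106, -0.0115], [-0.012, -0.0137], [-0.0133, -0.016], [-0.0145, -0.0183], [-0.0155, -0.0207]]
```

```bash
cat > arc2.py <<'E'
import sys,json,os
from arc import *
from scipy.optimize import least_squares
PF='pts.json'
pts=json.load(open(PF)) if os.path.exists(PF) else [[-.04755,.0105],[-.04094,.0322]]
def main(step,rows,n):
    Fs=[];qv=[]
    for k in range(n+1):
        o,_,_,_,_,d=st();Fs.append(o['force']);qv.append(np.linalg.norm(o['qvel']))
        if k<n: ctrl.snapshot('top')
    q=[float(d@mx),float(d[2])]
    if np.hypot(*(np.array(q)-pts[-1]))>.002: pts.append(q); json.dump(pts,open(PF,'w'))
    A=np.array(pts)
    f=least_squares(lambda c:np.r_[(np.hypot(A[:,0]-c[0],A[:,1]-c[1])-.05)/.0004,c/.004],[0,0]);c=f.x
    th=np.arctan2(q[0]-c[0],q[1]-c[1]);Fs=np.array(Fs);t=np.cos(th)*mx-np.array([0,0,np.sin(th)]);rr=np.sin(th)*mx+np.array([0,0,np.cos(th)])
    open('log2.txt','a').write(json.dumps([o['clock'],q,Fs.tolist()])+'\n')
    print('t',round(o['clock'],2),'th %.1f'%np.degrees(th),'c',np.round(c,4),'res mm',np.round((np.hypot(*(A-c).T)-.05)*1e3,1),'ori',np.round(o['orientation'],1),'op',round(float(o['opening']),4),'dy',round(float(d[1]),4))
    print('Ft',np.round(Fs@t,1),'Fr',np.round(Fs@rr,1),'Fy',np.round(Fs[:,1].mean(),1),'qv',np.round(qv,1))
    s=np.radians(step)
    R=Ro.from_euler('xyz',o['orientation'],degrees=True); my=np.array([-mx[1],mx[0],0]); T=Ro.from_matrix(np.stack([[0,0,-1],-mx,my],1))
    print('turn',np.round((R.inv()*T).as_rotvec(degrees=True),1))
    for k in range(1,rows+1):
        a=th+s*k/rows; v=.05*((np.sin(a)-np.sin(th))*mx+np.array([0,0,np.cos(a)-np.cos(th)])); print(np.round(R.inv().apply(v),4).tolist(),end=' ')
    print()
main(float(sys.argv[1]),int(sys.argv[2]),int(sys.argv[3]))
E
python3 arc2.py 24 8 0
```

```text
t 12.9 th -59.2 c [0.0021 0.0065] res mm [-0.2  0.2] ori [ 83.8  89.5 168.5] op 0.0211 dy -0.0569
Ft [-5.3] Fr [23.2] Fy 10.2 qv [0.2]
turn [-0.2  0.1 -0.5]
[-0.0022, -0.0014, 0.0] [-0.0044, -0.0029, 0.0] [-0.0064, -0.0045, 0.0] [-0.0084, -0.0062, 0.0] [-0.0103, -0.008, 0.0] [-0.0121, -0.0099, 0.0] [-0.0138, -0.0119, 0.0001] [-0.0154, -0.014, 0.0001]
```

>>> drive_tool --plan '[[[-0.0022,-0.0014,0],[0,0,0],0],[[-0.0044,-0.0029,0],[0,0,0],0],[[-0.0064,-0.0045,0],[0,0,0],0],[[-0.0084,-0.0062,0],[0,0,0],0],[[-0.0103,-0.008,0],[0,0,0],0],[[-0.0121,-0.0099,0],[0,0,0],0],[[-0.0138,-0.0119,0],[0,0,0],0],[[-0.0154,-0.014,0],[0,0,0],0]]'

```text
clock: 13.57
tool_pos: [0.5276, 0.0453, 0.1643]
orientation: [82.3, 89.4, 167.0]
force: [-12.3, 7.1, 9.1]
opening: 0.0207
```

```bash
python3 arc2.py 24 8 3
```

```text
t 13.72 th -37.0 c [0.0026 0.0084] res mm [ 0.1 -0.4  0.4] ori [ 80.5  89.5 165.2] op 0.0212 dy -0.0577
Ft [-4.8 -3.1 -3.2 -3.1] Fr [15.  15.4 15.1 14.7] Fy 6.9 qv [6.1 0.8 0.6 0.3]
turn [-0.2  0.1 -0.5]
[-0.0015, -0.0021, 0.0] [-0.003, -0.0043, 0.0] [-0.0043, -0.0066, 0.0] [-0.0055, -0.0089, 0.0] [-0.0065, -0.0113, 0.0] [-0.0075, -0.0137, 0.0001] [-0.0083, -0.0162, 0.0001] [-0.009, -0.0188, 0.0001]
```

```bash
sed -i 's#c/.004#c/.015#' arc2.py; python3 arc2.py 24 8 0
```

```text
t 13.72 th -37.2 c [0.0026 0.0086] res mm [ 0.2 -0.4  0.3] ori [ 80.5  89.5 165.2] op 0.0212 dy -0.0577
Ft [-3.] Fr [14.7] Fy 6.3 qv [0.3]
turn [-0.2  0.1 -0.5]
[-0.0015, -0.0021, 0.0] [-0.003, -0.0043, 0.0] [-0.0043, -0.0066, 0.0] [-0.0055, -0.0089, 0.0] [-0.0066, -0.0113, 0.0] [-0.0075, -0.0137, 0.0001] [-0.0084, -0.0162, 0.0001] [-0.009, -0.0187, 0.0001]
```

>>> drive_tool --plan '[[[-0.0015,-0.0021,0],[0,0,-0.2],0],[[-0.003,-0.0043,0],[0,0,-0.4],0],[[-0.0043,-0.0066,0],[0,0,-0.5],0],[[-0.0055,-0.0089,0],[0,0,-0.5],0],[[-0.0066,-0.0113,0],[0,0,-0.5],0],[[-0.0075,-0.0137,0],[0,0,-0.5],0],[[-0.0084,-0.0162,0],[0,0,-0.5],0],[[-0.009,-0.0187,0],[0,0,-0.5],0]]'

```text
clock: 14.38
tool_pos: [0.5477, 0.044, 0.1745]
orientation: [-13.8, 89.9, 71.0]
force: [-3.8, 4.7, 2.3]
opening: 0.0211
```

```bash
python3 arc2.py 30 10 3
```

```text
t 14.53 th -12.4 c [0.0029 0.0093] res mm [ 0.5 -0.5 -0.1  0.3] ori [-32.8  89.8  52. ] op 0.0215 dy -0.0589
Ft [-3.7 -2.1 -1.7 -1.6] Fr [3.1 2.  1.8 2.9] Fy 4.1 qv [5.5 0.8 0.5 0.5]
turn [-0.2  0.1  0.1]
[-0.0005, -0.0026, 0.0] [-0.0008, -0.0052, 0.0] [-0.0011, -0.0078, 0.0] [-0.0011, -0.0104, 0.0] [-0.0011, -0.013, 0.0] [-0.0009, -0.0156, 0.0] [-0.0006, -0.0182, 0.0001] [-0.0001, -0.0208, 0.0001] [0.0005, -0.0233, 0.0001] [0.0012, -0.0259, 0.0001]
```

>>> drive_tool --plan '[[[-0.0005,-0.0026,0],[0,0,0],0],[[-0.0008,-0.0052,0],[0,0,0],0],[[-0.0011,-0.0078,0],[0,0,0],0],[[-0.0011,-0.0104,0],[0,0,0],0],[[-0.0011,-0.013,0],[0,0,0],0],[[-0.0009,-0.0156,0],[0,0,0],0],[[-0.0006,-0.0182,0],[0,0,0],0],[[-0.0001,-0.0208,0],[0,0,0],0],[[0.0005,-0.0233,0],[0,0,0],0],[[0.0012,-0.0259,0],[0,0,0],0]]'

```text
clock: 15.37
tool_pos: [0.5745, 0.0422, 0.1734]
orientation: [-29.0, 89.8, 55.8]
force: [-2.8, 5.6, -1.7]
opening: 0.0212
```

```bash
python3 arc2.py 30 10 3
```

```text
t 15.52 th 18.3 c [0.003  0.0095] res mm [ 0.6 -0.5 -0.2  0.2  0.2] ori [-36.3  89.8  48.4] op 0.0211 dy -0.0607
Ft [-2.6 -1.2  0.1  0.7] Fr [-2.7 -2.6 -2.9 -3. ] Fy 5.5 qv [5.  0.6 0.4 0.3]
turn [-0.2  0.2  0.1]
[0.0009, -0.0025, 0.0] [0.0019, -0.0049, 0.0] [0.0031, -0.0072, 0.0] [0.0043, -0.0095, 0.0] [0.0057, -0.0117, 0.0] [0.0072, -0.0139, 0.0] [0.0088, -0.0159, 0.0] [0.0105, -0.0179, 0.0] [0.0124, -0.0198, 0.0] [0.0143, -0.0216, 0.0]
```

```bash
cat > rec.py <<'E'
from arc import *
o,_,_,_,_,d=st(); q=[float(d@mx),float(d[2])]
open('mov.txt','a').write(json.dumps([o['clock'],q,list(map(float,o['force']))])+'\n')
c=np.array([.003,.0095]); th=np.arctan2(q[0]-c[0],q[1]-c[1]); F=np.array(o['force'])
print('t %.2f th %.1f r %.4f Ft %.1f Fr %.1f Fy %.1f op %.4f'%(o['clock'],np.degrees(th)%360,np.hypot(*(np.array(q)-c)),F@mx*np.cos(th)-F[2]*np.sin(th),F@mx*np.sin(th)+F[2]*np.cos(th),F[1],o['opening']),'ori',np.round(o['orientation'],1))
E
python3 - <<'E'
import numpy as np
for s in range(18,370,14):
    t=np.radians(s); print(s,[[round(.05*(np.cos(t)-np.cos(t+a)),4),round(-.05*(np.sin(t+a)-np.sin(t)),4)] for a in np.radians([3,6,9,12,15])])
E
```

```text
18 [[np.float64(0.0009), np.float64(-0.0025)], [np.float64(0.0019), np.float64(-0.0049)], [np.float64(0.003), np.float64(-0.0072)], [np.float64(0.0043), np.float64(-0.0095)], [np.float64(0.0056), np.float64(-0.0118)]]
32 [[np.float64(0.0014), np.float64(-0.0022)], [np.float64(0.003), np.float64(-0.0043)], [np.float64(0.0047), np.float64(-0.0063)], [np.float64(0.0064), np.float64(-0.0082)], [np.float64(0.0083), np.float64(-0.0101)]]
46 [[np.float64(0.0019), np.float64(-0.0018)], [np.float64(0.0039), np.float64(-0.0034)], [np.float64(0.0061), np.float64(-0.005)], [np.float64(0.0082), np.float64(-0.0064)], [np.float64(0.0105), np.float64(-0.0078)]]
60 [[np.float64(0.0023), np.float64(-0.0012)], [np.float64(0.0047), np.float64(-0.0024)], [np.float64(0.0071), np.float64(-0.0034)], [np.float64(0.0095), np.float64(-0.0043)], [np.float64(0.0121), np.float64(-0.005)]]
74 [[np.float64(0.0025), np.float64(-0.0007)], [np.float64(0.0051), np.float64(-0.0012)], [np.float64(0.0077), np.float64(-0.0016)], [np.float64(0.0103), np.float64(-0.0018)], [np.float64(0.0129), np.float64(-0.0019)]]
88 [[np.f
[... 3884 characters left out ...]
loat64(-0.0058), np.float64(-0.0117)]]
340 [[np.float64(-0.0008), np.float64(-0.0025)], [np.float64(-0.0015), np.float64(-0.005)], [np.float64(-0.0021), np.float64(-0.0076)], [np.float64(-0.0025), np.float64(-0.0101)], [np.float64(-0.0028), np.float64(-0.0127)]]
354 [[np.float64(-0.0002), np.float64(-0.0026)], [np.float64(-0.0003), np.float64(-0.0052)], [np.float64(-0.0002), np.float64(-0.0078)], [np.float64(0.0), np.float64(-0.0105)], [np.float64(0.0003), np.float64(-0.013)]]
368 [[np.float64(0.0004), np.float64(-0.0026)], [np.float64(0.001), np.float64(-0.0051)], [np.float64(0.0017), np.float64(-0.0077)], [np.float64(0.0025), np.float64(-0.0101)], [np.float64(0.0035), np.float64(-0.0126)]]
```

>>> drive_tool --plan '[[[0.0009,-0.0025,0],[0,0,0],0],[[0.0019,-0.0049,0],[0,0,0],0],[[0.003,-0.0072,0],[0,0,0],0],[[0.0043,-0.0095,0],[0,0,0],0],[[0.0056,-0.0118,0],[0,0,0],0]]'

```text
clock: 15.93
tool_pos: [0.5868, 0.0414, 0.1674]
orientation: [-29.0, 89.8, 55.7]
force: [-3.6, 5.4, -1.3]
opening: 0.0213
```

```bash
python3 rec.py
```

```text
t 15.93 th 33.6 r 0.0501 Ft -2.6 Fr -3.4 Fy 5.4 op 0.0213 ori [-29.   89.8  55.7]
```

>>> drive_tool --plan '[[[0.0014,-0.0022,0],[0,0,0],0],[[0.003,-0.0043,0],[0,0,0],0],[[0.0047,-0.0063,0],[0,0,0],0],[[0.0064,-0.0082,0],[0,0,0],0],[[0.0083,-0.0101,0],[0,0,0],0]]'

```text
clock: 16.35
tool_pos: [0.5967, 0.0408, 0.1586]
orientation: [-13.8, 89.8, 70.9]
force: [-4.3, 5.4, -1.9]
opening: 0.0211
```

```bash
python3 rec.py
```

```text
t 16.35 th 48.8 r 0.0500 Ft -1.7 Fr -4.8 Fy 5.4 op 0.0211 ori [-13.8  89.8  70.9]
```

```bash
python3 - <<'E'
import numpy as np
for k in range(0,28):
    s=49+15.2*k
    t=np.radians(s); print(int(s),'; '.join('%.4f,%.4f'%(.05*(np.cos(t)-np.cos(t+a)),-.05*(np.sin(t+a)-np.sin(t))) for a in np.radians([3,6,9,12,15])))
E
```

```text
49 0.0020,-0.0017; 0.0041,-0.0032; 0.0063,-0.0047; 0.0086,-0.0060; 0.0109,-0.0072
64 0.0024,-0.0011; 0.0048,-0.0020; 0.0073,-0.0029; 0.0098,-0.0035; 0.0124,-0.0041
79 0.0026,-0.0004; 0.0052,-0.0007; 0.0078,-0.0008; 0.0104,-0.0008; 0.0130,-0.0007
94 0.0026,0.0003; 0.0052,0.0007; 0.0077,0.0012; 0.0103,0.0019; 0.0128,0.0027
109 0.0024,0.0010; 0.0048,0.0020; 0.0072,0.0032; 0.0094,0.0045; 0.0116,0.0060
125 0.0021,0.0016; 0.0041,0.0032; 0.0061,0.0050; 0.0079,0.0069; 0.0096,0.0088
140 0.0016,0.0021; 0.0031,0.0042; 0.0045,0.0064; 0.0058,0.0087; 0.0070,0.0110
155 0.0010,0.0024; 0.0019,0.0049; 0.0027,0.0074; 0.0033,0.0099; 0.0038,0.0125
170 0.0004,0.0026; 0.0006,0.0052; 0.0007,0.0078; 0.0006,0.0104; 0.0004,0.0130
185 -0.0003,0.0026; -0.0008,0.0052; -0.0014,0.0077; -0.0021,0.0102; -0.0030,0.0127
201 -0.0010,0.0024; -0.0021,0.0048; -0.0034,0.0071; -0.0047,0.0093; -0.0062,0.0115
216 -0.0016,0.0021; -0.0033,0.0041; -0.0051,0.0059; -0.0070,0.0077; -0.0090,0.0094
231 -0.0021,0.0016; -0.0043,0.0030; -0.0065,0.0044; -0.0088,0.0056; -0.0112,0.0067
246 -0.0024,0.0010; -0.0049,0.0018; -0.0074,0.0025; -0.
[... 511 characters left out ...]
.0075; -0.0029,-0.0100; -0.0033,-0.0126
353 -0.0003,-0.0026; -0.0004,-0.0052; -0.0003,-0.0078; -0.0002,-0.0105; 0.0001,-0.0131
368 0.0004,-0.0026; 0.0010,-0.0051; 0.0017,-0.0077; 0.0026,-0.0101; 0.0035,-0.0126
383 0.0011,-0.0024; 0.0023,-0.0047; 0.0037,-0.0069; 0.0051,-0.0091; 0.0067,-0.0112
398 0.0017,-0.0020; 0.0035,-0.0039; 0.0054,-0.0057; 0.0073,-0.0074; 0.0094,-0.0091
413 0.0022,-0.0015; 0.0044,-0.0029; 0.0067,-0.0041; 0.0090,-0.0053; 0.0114,-0.0063
429 0.0025,-0.0009; 0.0050,-0.0016; 0.0075,-0.0022; 0.0101,-0.0027; 0.0127,-0.0030
444 0.0026,-0.0002; 0.0052,-0.0003; 0.0078,-0.0002; 0.0105,0.0000; 0.0130,0.0004
459 0.0026,0.0005; 0.0051,0.0011; 0.0076,0.0019; 0.0101,0.0028; 0.0125,0.0038
```

>>> drive_tool --plan '[[[0.002,-0.0017,0],[0,0,0],0],[[0.0041,-0.0032,0],[0,0,0],0],[[0.0063,-0.0047,0],[0,0,0],0],[[0.0086,-0.006,0],[0,0,0],0],[[0.0109,-0.0072,0],[0,0,0],0]]'

```text
clock: 16.77
tool_pos: [0.6039, 0.0403, 0.1474]
orientation: [-7.9, 89.8, 76.8]
force: [-4.3, 4.0, 0.6]
opening: 0.021
```

```bash
python3 rec.py
```

```text
t 16.77 th 64.2 r 0.0499 Ft -2.6 Fr -4.0 Fy 4.0 op 0.0210 ori [-7.9 89.8 76.8]
```

>>> drive_tool --plan '[[[0.0024,-0.0011,0],[0,0,0],0],[[0.0048,-0.002,0],[0,0,0],0],[[0.0073,-0.0029,0],[0,0,0],0],[[0.0098,-0.0035,0],[0,0,0],0],[[0.0124,-0.0041,0],[0,0,0],0]]'

```text
clock: 17.18
tool_pos: [0.608, 0.04, 0.1349]
orientation: [-2.0, 89.8, 82.8]
force: [-4.8, 4.8, 1.0]
opening: 0.0211
```

```bash
python3 rec.py
```

```text
t 17.18 th 79.4 r 0.0499 Ft -2.0 Fr -5.0 Fy 4.8 op 0.0211 ori [-2.  89.8 82.8]
```

>>> drive_tool --plan '[[[0.0026,-0.0004,0],[0,0,0],0],[[0.0052,-0.0007,0],[0,0,0],0],[[0.0078,-0.0008,0],[0,0,0],0],[[0.0104,-0.0008,0],[0,0,0],0],[[0.013,-0.0007,0],[0,0,0],0]]'

```text
clock: 17.6
tool_pos: [0.6087, 0.04, 0.1218]
orientation: [4.5, 89.8, 89.3]
force: [-4.5, 4.6, 1.4]
opening: 0.0214
```

```bash
python3 rec.py
```

```text
t 17.60 th 94.5 r 0.0498 Ft -1.0 Fr -5.0 Fy 4.6 op 0.0214 ori [ 4.5 89.8 89.3]
```

>>> drive_tool --plan '[[[0.0026,0.0003,0],[0,0,0],0],[[0.0052,0.0007,0],[0,0,0],0],[[0.0077,0.0012,0],[0,0,0],0],[[0.0103,0.0019,0],[0,0,0],0],[[0.0128,0.0027,0],[0,0,0],0]]'

```text
clock: 18.02
tool_pos: [0.606, 0.0402, 0.1092]
orientation: [7.4, 89.8, 92.2]
force: [-4.9, 4.7, 3.1]
opening: 0.021
```

```bash
python3 rec.py
```

```text
t 18.02 th 109.4 r 0.0498 Ft -1.2 Fr -6.0 Fy 4.7 op 0.0210 ori [ 7.4 89.8 92.2]
```

>>> drive_tool --plan '[[[0.0024,0.001,0],[0,0,0],0],[[0.0048,0.002,0],[0,0,0],0],[[0.0072,0.0032,0],[0,0,0],0],[[0.0094,0.0045,0],[0,0,0],0],[[0.0116,0.006,0],[0,0,0],0]]'

```text
clock: 18.43
tool_pos: [0.6005, 0.0406, 0.0981]
orientation: [-7.1, 89.8, 77.7]
force: [-3.7, 2.6, 4.1]
opening: 0.0209
```

```bash
python3 rec.py
```

```text
t 18.43 th 123.6 r 0.0498 Ft -1.2 Fr -5.6 Fy 2.6 op 0.0209 ori [-7.1 89.8 77.7]
```

>>> drive_tool --plan '[[[0.0021,0.0016,0],[0,0,0],0],[[0.0041,0.0032,0],[0,0,0],0],[[0.0061,0.005,0],[0,0,0],0],[[0.0079,0.0069,0],[0,0,0],0],[[0.0096,0.0088,0],[0,0,0],0]]'

```text
clock: 18.85
tool_pos: [0.5924, 0.0412, 0.0887]
orientation: [-30.3, 89.8, 54.5]
force: [-0.5, 0.7, 2.4]
opening: 0.0211
```

```bash
python3 rec.py
```

```text
t 18.85 th 138.0 r 0.0498 Ft -1.2 Fr -2.1 Fy 0.7 op 0.0211 ori [-30.3  89.8  54.5]
```

>>> drive_tool --plan '[[[0.0016,0.0021,0],[0,0,0],0],[[0.0031,0.0042,0],[0,0,0],0],[[0.0045,0.0064,0],[0,0,0],0],[[0.0058,0.0087,0],[0,0,0],0],[[0.007,0.011,0],[0,0,0],0]]'

```text
clock: 19.27
tool_pos: [0.5815, 0.0419, 0.0814]
orientation: [-37.2, 89.8, 47.6]
force: [2.8, -1.9, -1.8]
opening: 0.0213
```

```bash
python3 rec.py
```

```text
t 19.27 th 153.2 r 0.0497 Ft -1.8 Fr 2.9 Fy -1.9 op 0.0213 ori [-37.2  89.8  47.6]
```

Continuing at the same speed.

>>> drive_tool --plan '[[[0.001,0.0024,0],[0,0,0],0],[[0.0019,0.0049,0],[0,0,0],0],[[0.0027,0.0074,0],[0,0,0],0],[[0.0033,0.0099,0],[0,0,0],0],[[0.0038,0.0125,0],[0,0,0],0]]'

```text
clock: 19.68
tool_pos: [0.5684, 0.0428, 0.077]
orientation: [-25.3, 89.9, 59.5]
force: [3.3, -3.9, -5.8]
opening: 0.0217
```

```bash
python3 rec.py
```

```text
t 19.68 th 169.3 r 0.0496 Ft -2.5 Fr 6.4 Fy -3.9 op 0.0217 ori [-25.3  89.9  59.5]
```

>>> drive_tool --plan '[[[0.0004,0.0026,0],[0,0,0],0],[[0.0006,0.0052,0],[0,0,0],0],[[0.0007,0.0078,0],[0,0,0],0],[[0.0006,0.0104,0],[0,0,0],0],[[0.0004,0.013,0],[0,0,0],0]]'

```text
clock: 20.1
tool_pos: [0.5546, 0.0438, 0.0762]
orientation: [1.2, 89.9, 85.9]
force: [3.0, -3.9, -6.1]
opening: 0.021
```

```bash
python3 rec.py
```

```text
t 20.10 th 185.3 r 0.0497 Ft -3.9 Fr 5.7 Fy -3.9 op 0.0210 ori [ 1.2 89.9 85.9]
```

>>> drive_tool --plan '[[[-0.0003,0.0026,0],[0,0,0],0],[[-0.0008,0.0052,0],[0,0,0],0],[[-0.0014,0.0077,0],[0,0,0],0],[[-0.0021,0.0102,0],[0,0,0],0],[[-0.003,0.0127,0],[0,0,0],0]]'

```text
clock: 20.52
tool_pos: [0.5413, 0.0447, 0.0792]
orientation: [30.4, 89.9, 115.1]
force: [1.9, -4.1, -4.9]
opening: 0.0213
```

```bash
python3 rec.py
```

```text
t 20.52 th 201.0 r 0.0498 Ft -3.8 Fr 3.8 Fy -4.1 op 0.0213 ori [ 30.4  89.9 115.1]
```

>>> drive_tool --plan '[[[-0.001,0.0024,0],[0,0,0],0],[[-0.0021,0.0048,0],[0,0,0],0],[[-0.0034,0.0071,0],[0,0,0],0],[[-0.0047,0.0093,0],[0,0,0],0],[[-0.0062,0.0115,0],[0,0,0],0]]'

```text
clock: 20.93
tool_pos: [0.5294, 0.0455, 0.0855]
orientation: [48.6, 89.9, 133.4]
force: [1.3, -5.5, -3.9]
opening: 0.0213
```

```bash
python3 rec.py
```

```text
t 20.93 th 216.5 r 0.0500 Ft -3.7 Fr 2.0 Fy -5.5 op 0.0213 ori [ 48.6  89.9 133.4]
```

>>> drive_tool --plan '[[[-0.0016,0.0021,0],[0,0,0],0],[[-0.0033,0.0041,0],[0,0,0],0],[[-0.0051,0.0059,0],[0,0,0],0],[[-0.007,0.0077,0],[0,0,0],0],[[-0.009,0.0094,0],[0,0,0],0]]'

```text
clock: 21.35
tool_pos: [0.5198, 0.0462, 0.0948]
orientation: [62.9, 89.9, 147.7]
force: [2.6, -5.0, -4.4]
opening: 0.0212
```

```bash
python3 rec.py
```

```text
t 21.35 th 231.9 r 0.0501 Ft -5.3 Fr 0.3 Fy -5.0 op 0.0212 ori [ 62.9  89.9 147.7]
```

>>> drive_tool --plan '[[[-0.0021,0.0016,0],[0,0,0],0],[[-0.0043,0.003,0],[0,0,0],0],[[-0.0065,0.0044,0],[0,0,0],0],[[-0.0088,0.0056,0],[0,0,0],0],[[-0.0112,0.0067,0],[0,0,0],0]]'

```text
clock: 21.77
tool_pos: [0.5129, 0.0467, 0.1062]
orientation: [70.9, 89.9, 155.7]
force: [2.4, -5.7, -4.3]
opening: 0.0211
```

```bash
python3 rec.py
```

```text
t 21.77 th 247.2 r 0.0502 Ft -5.1 Fr -1.0 Fy -5.7 op 0.0211 ori [ 70.9  89.9 155.7]
```

>>> drive_tool --plan '[[[-0.0024,0.001,0],[0,0,0],0],[[-0.0049,0.0018,0],[0,0,0],0],[[-0.0074,0.0025,0],[0,0,0],0],[[-0.01,0.0031,0],[0,0,0],0],[[-0.0126,0.0036,0],[0,0,0],0]]'

```text
clock: 22.18
tool_pos: [0.5093, 0.0469, 0.1191]
orientation: [73.2, 89.9, 157.9]
force: [3.3, -5.3, -4.3]
opening: 0.0212
```

```bash
python3 rec.py
```

```text
t 22.18 th 262.5 r 0.0503 Ft -4.8 Fr -3.1 Fy -5.3 op 0.0212 ori [ 73.2  89.9 157.9]
```

>>> drive_tool --plan '[[[-0.0026,0.0003,0],[0,0,0],0],[[-0.0052,0.0005,0],[0,0,0],0],[[-0.0078,0.0005,0],[0,0,0],0],[[-0.0104,0.0004,0],[0,0,0],0],[[-0.0131,0.0002,0],[0,0,0],0]]'

```text
clock: 22.6
tool_pos: [0.5092, 0.0469, 0.1325]
orientation: [46.1, 90.0, 130.8]
force: [4.5, -5.6, -5.8]
opening: 0.0216
```

```bash
python3 rec.py
```

```text
t 22.60 th 277.7 r 0.0505 Ft -5.1 Fr -5.7 Fy -5.6 op 0.0216 ori [ 46.1  90.  130.8]
```

Next angles: 277, 292, 307, 322 and 337.

>>> drive_tool --plan '[[[-0.0026,-0.0004,0],[0,0,0],0],[[-0.0052,-0.0009,0],[0,0,0],0],[[-0.0077,-0.0016,0],[0,0,0],0],[[-0.0102,-0.0024,0],[0,0,0],0],[[-0.0126,-0.0033,0],[0,0,0],0]]'

```text
clock: 23.02
tool_pos: [0.5126, 0.0467, 0.1452]
orientation: [14.0, 90.0, 98.8]
force: [3.5, -4.4, -6.6]
opening: 0.0207
```

```bash
python3 rec.py
```

```text
t 23.02 th 292.7 r 0.0505 Ft -4.6 Fr -6.1 Fy -4.4 op 0.0207 ori [14.  90.  98.8]
```

>>> drive_tool --plan '[[[-0.0024,-0.0011,0],[0,0,0],0],[[-0.0047,-0.0022,0],[0,0,0],0],[[-0.007,-0.0035,0],[0,0,0],0],[[-0.0092,-0.0049,0],[0,0,0],0],[[-0.0113,-0.0065,0],[0,0,0],0]]'

```text
clock: 23.43
tool_pos: [0.5188, 0.0462, 0.1562]
orientation: [32.4, 89.9, 117.2]
force: [3.6, -2.8, -8.7]
opening: 0.0213
```

```bash
python3 rec.py
```

```text
t 23.43 th 307.1 r 0.0506 Ft -4.6 Fr -8.3 Fy -2.8 op 0.0213 ori [ 32.4  89.9 117.2]
```

>>> drive_tool --plan '[[[-0.002,-0.0016,0],[0,0,0],0],[[-0.004,-0.0034,0],[0,0,0],0],[[-0.0058,-0.0052,0],[0,0,0],0],[[-0.0076,-0.0072,0],[0,0,0],0],[[-0.0092,-0.0092,0],[0,0,0],0]]'

```text
clock: 23.85
tool_pos: [0.5278, 0.0456, 0.1653]
orientation: [49.7, 89.9, 134.4]
force: [0.1, -1.2, -8.1]
opening: 0.0209
```

```bash
python3 rec.py
```

```text
t 23.85 th 321.6 r 0.0505 Ft -4.9 Fr -6.5 Fy -1.2 op 0.0209 ori [ 49.7  89.9 134.4]
```

>>> drive_tool --plan '[[[-0.0015,-0.0021,0],[0,0,0],0],[[-0.003,-0.0043,0],[0,0,0],0],[[-0.0043,-0.0066,0],[0,0,0],0],[[-0.0054,-0.0089,0],[0,0,0],0],[[-0.0065,-0.0113,0],[0,0,0],0]]'

```text
clock: 24.27
tool_pos: [0.5391, 0.0447, 0.172]
orientation: [47.7, 89.9, 132.5]
force: [-1.3, 1.3, -5.6]
opening: 0.0209
```

```bash
python3 rec.py
```

```text
t 24.27 th 336.6 r 0.0504 Ft -3.5 Fr -4.6 Fy 1.3 op 0.0209 ori [ 47.7  89.9 132.5]
```

>>> drive_tool --plan '[[[-0.0009,-0.0024,0],[0,0,0],0],[[-0.0017,-0.0049,0],[0,0,0],0],[[-0.0024,-0.0075,0],[0,0,0],0],[[-0.0029,-0.01,0],[0,0,0],0],[[-0.0033,-0.0126,0],[0,0,0],0]]'

```text
clock: 24.68
tool_pos: [0.552, 0.0438, 0.1755]
orientation: [33.4, 89.9, 118.2]
force: [-2.8, 2.9, -3.2]
opening: 0.0212
```

```bash
python3 rec.py; cat > est.py <<'E'
from arc import *
from scipy.optimize import least_squares
L=[json.loads(l) for l in open('mov.txt')]; A=np.array([l[1] for l in L]); F=np.array([l[2] for l in L])
f=least_squares(lambda c:np.hypot(A[:,0]-c[0],A[:,1]-c[1])-c[2],[.003,.0095,.05]);c=f.x
th=np.arctan2(A[:,0]-c[0],A[:,1]-c[1]); Ft=F@mx*np.cos(th)-F[:,2]*np.sin(th);Fr=F@mx*np.sin(th)+F[:,2]*np.cos(th)
# resist = f + a cos + b sin ; + k*Fr
for cols in ([],[Fr],[abs(Fr)]):
    M=np.stack([np.ones_like(th),np.cos(th),np.sin(th)]+cols,1); s,*_=np.linalg.lstsq(M,-Ft,rcond=None)
    # -Ft*r = f + A sin(th - th0), weight down at th0 (stable: stiff after it)
    e=-Ft-M@s; sg=e.std()*np.sqrt(len(e)/(len(e)-len(s)))
    th0=np.arctan2(-s[1],s[2]); print('c',np.round(c,4),'coef',np.round(s,2),'A(Nm) %.3f'%(.05*np.hypot(s[1],s[2])),'th0 %.1f deg'%np.degrees(th0),'rms %.2f'%sg,'sd deg %.1f'%np.degrees(sg*np.sqrt(2/len(e))/np.hypot(s[1],s[2])))
print(np.round(e,1))
E
python3 est.py
```

```text
t 24.68 th 351.9 r 0.0503 Ft -3.5 Fr -2.7 Fy 2.9 op 0.0212 ori [ 33.4  89.9 118.2]
c [0.0027 0.0098 0.0501] coef [ 3.19  0.19 -1.86] A(Nm) 0.094 th0 -174.1 deg rms 0.46 sd deg 4.3
c [0.0027 0.0098 0.0501] coef [ 3.29  0.36 -1.84  0.04] A(Nm) 0.094 th0 -169.0 deg rms 0.46 sd deg 4.2
c [0.0027 0.0098 0.0501] coef [ 3.31  0.21 -1.86 -0.03] A(Nm) 0.093 th0 -173.4 deg rms 0.47 sd deg 4.4
[ 0.2 -0.3  0.9  0.6 -0.3 -0.2 -0.3 -0.6 -0.4 -0.1  0.8  0.1 -0.4  0.7
  0.2 -0.2  0.1 -0.3 -0.   0.4 -0.6 -0.3]
```

The fit is clean: amplitude 0.094 N m, friction 0.16 N m. The heavy side is down at θ ≈ 186–191°. I'll go forward to there, over the top again, and take more samples on the way.

>>> drive_tool --plan '[[[-0.0003,-0.0026,0],[0,0,0],0],[[-0.0004,-0.0052,0],[0,0,0],0],[[-0.0003,-0.0078,0],[0,0,0],0],[[-0.0002,-0.0105,0],[0,0,0],0],[[0.0001,-0.0131,0],[0,0,0],0]]'

```text
clock: 25.1
tool_pos: [0.5655, 0.0429, 0.1755]
orientation: [20.8, 89.9, 105.6]
force: [-3.9, 4.5, -2.7]
opening: 0.0212
```

```bash
python3 rec.py
```

```text
t 25.10 th 7.3 r 0.0502 Ft -3.9 Fr -3.2 Fy 4.5 op 0.0212 ori [ 20.8  89.9 105.6]
```

>>> drive_tool --plan '[[[0.0004,-0.0026,0],[0,0,0],0],[[0.001,-0.0051,0],[0,0,0],0],[[0.0017,-0.0077,0],[0,0,0],0],[[0.0026,-0.0101,0],[0,0,0],0],[[0.0035,-0.0126,0],[0,0,0],0]]'

```text
clock: 25.52
tool_pos: [0.5783, 0.042, 0.172]
orientation: [14.9, 89.8, 99.7]
force: [-3.8, 4.9, -2.9]
opening: 0.0212
```

```bash
python3 rec.py
```

```text
t 25.52 th 22.6 r 0.0502 Ft -2.8 Fr -4.3 Fy 4.9 op 0.0212 ori [14.9 89.8 99.7]
```

>>> drive_tool --plan '[[[0.0011,-0.0024,0],[0,0,0],0],[[0.0023,-0.0047,0],[0,0,0],0],[[0.0037,-0.0069,0],[0,0,0],0],[[0.0051,-0.0091,0],[0,0,0],0],[[0.0067,-0.0112,0],[0,0,0],0]]'

```text
clock: 25.93
tool_pos: [0.5898, 0.0412, 0.1653]
orientation: [11.5, 89.8, 96.3]
force: [-3.5, 5.5, -1.8]
opening: 0.0211
```

```bash
python3 rec.py
```

```text
t 25.93 th 37.8 r 0.0501 Ft -2.0 Fr -3.9 Fy 5.5 op 0.0211 ori [11.5 89.8 96.3]
```

>>> drive_tool --plan '[[[0.0017,-0.002,0],[0,0,0],0],[[0.0035,-0.0039,0],[0,0,0],0],[[0.0054,-0.0057,0],[0,0,0],0],[[0.0073,-0.0074,0],[0,0,0],0],[[0.0094,-0.0091,0],[0,0,0],0]]'

```text
clock: 26.35
tool_pos: [0.5989, 0.0406, 0.1558]
orientation: [13.1, 89.8, 97.8]
force: [-4.9, 5.4, -2.4]
opening: 0.0214
```

```bash
python3 rec.py
```

```text
t 26.35 th 53.0 r 0.0500 Ft -1.3 Fr -5.8 Fy 5.4 op 0.0214 ori [13.1 89.8 97.8]
```

>>> drive_tool --plan '[[[0.0022,-0.0015,0],[0,0,0],0],[[0.0044,-0.0029,0],[0,0,0],0],[[0.0067,-0.0041,0],[0,0,0],0],[[0.009,-0.0053,0],[0,0,0],0],[[0.0114,-0.0063,0],[0,0,0],0]]'

```text
clock: 26.77
tool_pos: [0.6053, 0.0402, 0.1444]
orientation: [16.6, 89.8, 101.3]
force: [-4.8, 4.3, -0.4]
opening: 0.0209
```

```bash
python3 rec.py
```

```text
t 26.77 th 68.0 r 0.0499 Ft -1.6 Fr -5.0 Fy 4.3 op 0.0209 ori [ 16.6  89.8 101.3]
```

>>> drive_tool --plan '[[[0.0025,-0.0009,0],[0,0,0],0],[[0.005,-0.0016,0],[0,0,0],0],[[0.0075,-0.0022,0],[0,0,0],0],[[0.0101,-0.0027,0],[0,0,0],0],[[0.0127,-0.003,0],[0,0,0],0]]'

```text
clock: 27.18
tool_pos: [0.6085, 0.04, 0.132]
orientation: [13.6, 89.8, 98.4]
force: [-3.6, 4.3, 1.5]
opening: 0.0212
```

```bash
python3 rec.py
```

```text
t 27.18 th 82.8 r 0.0499 Ft -1.9 Fr -3.8 Fy 4.3 op 0.0212 ori [13.6 89.8 98.4]
```

>>> drive_tool --plan '[[[0.0026,-0.0002,0],[0,0,0],0],[[0.0052,-0.0003,0],[0,0,0],0],[[0.0078,-0.0002,0],[0,0,0],0],[[0.0105,0.0,0],[0,0,0],0],[[0.013,0.0004,0],[0,0,0],0]]'

```text
clock: 27.6
tool_pos: [0.6084, 0.04, 0.1194]
orientation: [3.3, 89.8, 88.1]
force: [-4.8, 2.6, 1.9]
opening: 0.0212
```

```bash
python3 rec.py
```

```text
t 27.60 th 97.3 r 0.0498 Ft -1.3 Fr -5.2 Fy 2.6 op 0.0212 ori [ 3.3 89.8 88.1]
```

>>> drive_tool --plan '[[[0.0026,0.0005,0],[0,0,0],0],[[0.0051,0.0011,0],[0,0,0],0],[[0.0076,0.0019,0],[0,0,0],0],[[0.0101,0.0028,0],[0,0,0],0],[[0.0125,0.0038,0],[0,0,0],0]]'

```text
clock: 28.02
tool_pos: [0.6054, 0.0403, 0.1076]
orientation: [-24.8, 89.8, 60.1]
force: [-3.3, 2.6, 2.1]
opening: 0.0209
```

```bash
python3 rec.py
```

```text
t 28.02 th 111.4 r 0.0498 Ft -0.7 Fr -4.0 Fy 2.6 op 0.0209 ori [-24.8  89.8  60.1]
```

>>> drive_tool --plan '[[[0.0023,0.0011,0],[0,0,0],0],[[0.0047,0.0023,0],[0,0,0],0],[[0.0069,0.0037,0],[0,0,0],0],[[0.0091,0.0051,0],[0,0,0],0],[[0.0112,0.0067,0],[0,0,0],0]]'

```text
clock: 28.43
tool_pos: [0.5993, 0.0407, 0.0965]
orientation: [-43.7, 89.8, 41.2]
force: [-0.4, 0.7, 2.5]
opening: 0.0209
```

```bash
python3 rec.py
```

```text
t 28.43 th 125.9 r 0.0497 Ft -1.7 Fr -1.9 Fy 0.7 op 0.0209 ori [-43.7  89.8  41.2]
```

>>> drive_tool --plan '[[[0.002,0.0017,0],[0,0,0],0],[[0.0039,0.0035,0],[0,0,0],0],[[0.0058,0.0053,0],[0,0,0],0],[[0.0075,0.0073,0],[0,0,0],0],[[0.0091,0.0093,0],[0,0,0],0]]'

```text
clock: 28.85
tool_pos: [0.5904, 0.0414, 0.0873]
orientation: [-53.4, 89.7, 31.4]
force: [1.9, -2.7, -1.1]
opening: 0.0211
```

```bash
python3 rec.py; python3 est.py; python3 arc2.py 40 16 0
```

```text
t 28.85 th 140.8 r 0.0496 Ft -1.0 Fr 2.2 Fy -2.7 op 0.0211 ori [-53.4  89.7  31.4]
c [0.0027 0.0098 0.0501] coef [ 3.17  0.28 -1.91] A(Nm) 0.097 th0 -171.7 deg rms 0.47 sd deg 3.5
c [0.0027 0.0098 0.0501] coef [ 3.27  0.43 -1.88  0.04] A(Nm) 0.097 th0 -167.2 deg rms 0.47 sd deg 3.5
c [0.0027 0.0098 0.0501] coef [ 3.32  0.31 -1.91 -0.04] A(Nm) 0.097 th0 -170.9 deg rms 0.47 sd deg 3.5
[ 0.2 -0.3  0.9  0.6 -0.2 -0.1 -0.1 -0.5 -0.2  0.1  0.9  0.2 -0.4  0.7
  0.2 -0.2  0.  -0.4 -0.1  0.3 -0.7 -0.3  0.6  0.  -0.3 -0.5  0.1  0.6
  0.1 -0.6  0.2 -0.8]
t 28.85 th 140.8 c [0.003  0.0096] res mm [ 0.5 -0.6 -0.3  0.1  0.1 -0.3] ori [-53.4  89.7  31.4] op 0.0211 dy -0.0616
Ft [-1.] Fr [2.2] Fy -2.7 qv [5.8]
turn [-0.   0.1  0.2]
[0.0013, 0.0017, -0.0] [0.0026, 0.0035, -0.0] [0.0038, 0.0053, -0.0] [0.0049, 0.0072, -0.0] [0.0059, 0.0092, -0.0] [0.0068, 0.0111, -0.0] [0.0077, 0.0131, -0.0] [0.0084, 0.0152, -0.0] [0.0091, 0.0173, -0.0] [0.0096, 0.0194, -0.0] [0.0101, 0.0215, -0.0] [0.0105, 0.0237, -0.0] [0.0108, 0.0258, -0.0] [0.011, 0.028, -0.0001] [0.0111, 0.0302, -0.0001] [0.0111, 0.0323, -0.0001]
```

>>> drive_tool --plan '[[[0.0026,0.0035,0],[0,0,0],0],[[0.0049,0.0072,0],[0,0,0],0],[[0.0068,0.0111,0],[0,0,0],0],[[0.0084,0.0152,0],[0,0,0],0],[[0.0096,0.0194,0],[0,0,0],0],[[0.0105,0.0237,0],[0,0,0],0],[[0.011,0.028,0],[0,0,0],0],[[0.0111,0.0323,0],[0,0,0],0],[[0.011,0.0358,0],[0,0,0],0],[[0.0106,0.0385,0],[0,0,0],0],[[0.0105,0.0395,0],[0,0,0],0],[[0.0105,0.0395,0],[0,0,0],0],[[0.0105,0.0395,0],[0,0,0],0],[[0.0105,0.0395,0],[0,0,0],0]]'

```text
clock: 30.02
tool_pos: [0.5503, 0.0442, 0.0765]
orientation: [-59.5, 89.8, 25.4]
force: [0.9, -6.3, 3.3]
opening: 0.0213
```

```bash
cp mov.txt mov_bak.txt; python3 rec.py; python3 - <<'E'
from h import *
a=snap('side','s9.png');b=snap('top','t9.png')
cv2.imwrite('pics/c9.png',cv2.resize(a[130:270,170:350],(720,560),interpolation=2))
print(np.round(ctrl.get_obs()['qvel'],2))
for n in ['stop_tab','stain_mid','slidebox_mid','eyecap_mid','mouse_mid','jar_mid','handle_grip']:
  print(n,[(np.round(d['pixel'],1).tolist(),round(d['confidence'],2)) for c in('side','top') for d in ctrl.landmark_of(c,n)[:1]])
E
python3 rec.py
```

```text
t 30.02 th 190.2 r 0.0500 Ft -0.8 Fr -3.5 Fy -6.3 op 0.0213 ori [-59.5  89.8  25.4]
[ 0.05 -0.01 -0.03  0.06  0.08 -0.02]
stop_tab [([277.3, 310.7], 0.89), ([300.9, 206.2], 0.82)]
stain_mid [([342.4, 154.5], 0.84), ([389.8, 223.7], 0.58)]
slidebox_mid [([240.7, 158.2], 0.72), ([327.3, 138.2], 0.68)]
eyecap_mid [([288.6, 242.3], 0.74)]
mouse_mid [([285.8, 141.0], 0.89)]
jar_mid [([318.5, 148.0], 0.7), ([382.1, 193.9], 0.85)]
handle_grip []
t 30.82 th 190.2 r 0.0500 Ft -1.1 Fr -2.7 Fy -6.3 op 0.0216 ori [-58.8  89.8  26. ]
```

View pics/c9.png

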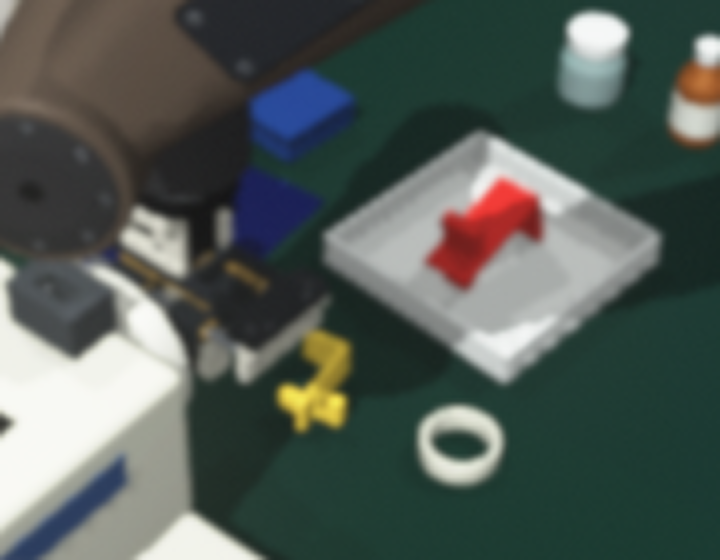

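The stop is in the tray and the bystanders haven't moved. The wheel is at rest at θ ≈ 190°, with the estimate at 188–193°, and the handle is still gripped at 21 mm. Handing in.

```bash
python3 -c "
from plant import ctrl
print(ctrl.close_job())"
```

```text
the job is handed in; nothing more can be done
None
```

I pulled the red stop straight up out of the roof, and it is standing released in the white tray. Then I carried the gripped handle over the top twice (about 1.4 turns) and handed the job in at about 31 s; no verdict was reported.

- **Where the heavy side is:** 32 force readings taken while turning fitted a sine of 0.097 N m (0.1 expected) on 0.16 N m of friction. They put the heavy side at the bottom when θ ≈ 188–193° (about ±4°). I left the wheel at about 190°.
- **Last checks:** the wheel was at rest and the handle was still gripped, with the fingers 21 mm apart on the 22 mm bar. The stop was visible in the tray. The bystanders the networks found were within a few pixels of where they started.
- **What disagreed:**
    - The first handle position from the cameras was about 10 mm too high, so the first stretch of turning pulled sideways on the handle with up to about 23 N. I corrected this by fitting the circle from the arm's own readings, and those early readings are not in the estimate.
    - In the last side picture the network took the small red decoy for the stop, but the top picture had it right.
    - The handle was hidden under the gripper at the end, so its final angle comes from the arm's pose only.

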